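# Lever the fixture's toggle clamp shut with the extension bar

### The arm

A 6-joint arm with a two-finger parallel gripper is mounted at the origin on the work surface. World frame = base frame: x ahead of the robot, y to its left, z up, the work surface at z = 0. Lengths are in m, angles in rad, forces in N, time in s.
With the tool pointing down it reaches from about 0.15 to 0.775 m from the base axis. Payload 6.1 kg.
Tool frame: the origin (TCP) lies on the centre line of the jaws, within the pads' length; the fingertips stand 14 mm ahead of it and the grasp point (between the pads) lies 5 mm behind it; z points along the fingers, y is the line along which they close (so a half turn about z gives the same grasp; the last joint's range is limited). The gripper opens to 85 mm and grips with 20 to 120 N. Pads are 22 mm wide; open, the fingers measure 114 mm over their backs; the gripper's body (76 mm by 85 mm) begins 54 mm behind the grasp point. The pads swing forward as they close: fully open they stand 13 mm farther back than shut.
Start: joints at [-1.244, 0.126, -0.04, 1.405, 0, 1.571], TCP at [0.169, -0.497, 0.245] pointing down, gripper open.
Joint ranges: [-2.72, 2.72], [-0.95, 1.95], [-1.27, 1.35], [-1.78, 2.02], [-1.46, 1.47], [-3.14, 3.14]. Speed limits (rad/s): [2.39, 2.39, 3.01, 3.14, 3.14, 3.14].

### API

Orientations are given as [roll, pitch, yaw] about the fixed x, y, z axes, in that order (R = Rz(yaw) Ry(pitch) Rx(roll)).
In Python, from plant import robot, camera, boxes_of, landmark_of gives the robot as it stands.
- The arm moves only by the tool drive_tool, never from a script. Its argument "deltas" is a list of rows, each a list of 7 numbers: the shift along the world's x, y, z in units of 25 mm (1.0 is 25 mm), then the turn, a rotation vector about the world's x, y, z in units of 5 degrees (1.0 is 5 degrees), then the closure, from 0 (fully open) to 1 (shut). A call has 1 to 5 rows; each row shifts and turns the commanded pose from where the row before left it; what a row does not reach is not made up. A row lasts 1/10 s, in which the tool goes at most 50 mm and 8.59 degrees, less where a joint would pass 70% of its speed; a pose out of reach is approached as far as the arm can. A call is refused whole if a number of a shift passes 1 or a number of a turn 1, either way. A call with a gripper value outside its range is refused whole. The fingers move at their own pace and stop on an object; "force" is the grip in N (left out, the last holds). Time passes only in rows, so rows that do not move let the fingers close. It gives the time, the measured TCP pose, the force, the opening and the grip force at its end, in the units of the state.
- robot.state(): the state, without advancing time (a new reading comes with each control period).
- camera(name): name is "side" or "top" or "wrist"; returns a dict with "img" (400x640x3 uint8, blue, green, red), "fx", "fy", "cx", "cy" (pixels), "eye" and "orientation" of the camera in the world. Camera axes: x right, y down, z forward; pixel columns grow to the right and rows downward; lengths in m; the calibration is good to about 2 mm. A picture is of the moment at which its call begins. There is no depth.
- robot.sign_off(): hands the job in; it is judged then, once.
Trained networks look in a picture, given as the dict that the camera call returned (one of the last four; its "shot" number tells which), for a name from the list of things; names that differ only in an ending like _2 or _b are one class to them, and where a whole thing is asked for, a point or a joint stands for the part that bears it (a point fixed in the world has none). Each returns a list of dicts, best first, with "p" (0 to 1); they miss things now and then, are a little off and sometimes report something else, mostly with a low value. They report only what shows in the picture. A call takes as long as a camera call. They do not tell look-alikes from the thing itself.
- boxes_of(picture, target): "xyz" ([x, y, z] in m, in world coordinates, good to about 4 mm: the middle of the surface that is visible of it).
- landmark_of(picture, target): "xyz" ([x, y, z] in m, in world coordinates, good to about 4 mm: a listed point, or the origin of a listed thing).
The state is a dict: "t": time; "joint_positions": joint angles; "joint_velocities": joint speeds; "tau": joint torques, N m; "tcp_pos": TCP position; "orientation": TCP orientation; "ft_force": force on the tool from outside, world axes, zero at the start; "moment": the same for the moment, N m; "gripper_width": finger opening in m; "grip_force": force on a finger pad.
Only numpy, scipy, OpenCV 4.12 (cv2) and the standard library are available. Lean on these libraries where they do the work, as an engineer would, in place of code of your own. Each camera call takes 0.05 s, during which the arm holds its last target. There are 200 camera calls.

### The job

The slide rail lies loose in the assembly fixture: lift the orange extension bar off its rest, push its socket gently but firmly fully home against the red collar on the clamp lever's stub, and swing the lever with it past the dead point up to its stop, so that the rail is pressed against the fence. Ease the lever over without slamming it or straining against the collar or the stop, then pull the bar straight off and lay it back in its rest. Touch the fixture, clamp and rail only with the bar, and leave the other things on the bench alone.

Things in the scene. Friction and masses are not known exactly. Their poses are not given: they have to be found in the camera images.
- lever (a joint): Angle of the clamp lever about its vertical pivot, rad: 0 open (starts 0.02 to 0.15), growing counter-clockwise seen from above; dead point 1.00, hard stop 1.10. Resistance incl. 0.3 N m friction rises to 1.8 N m near 0.5 (it springs back if let go), fades to the dead point; it must be pushed on to the stop (above 1.06). 12 to 15 N at the middle of a fitted bar is the most needed.
- fixture: Assembly fixture, fixed: aluminium plate 200 x 110 x 12 mm with the clamp, white rail bed 70 x 280 mm, 30 mm high. Origin on the bench under the lever's pivot; +x: the way the plunger pushes, to rail and fence (upright strip, face at x = 126 mm); z up. At joint value q the lever points from the pivot along (cos a, sin a) in this frame, a = pi - 1.0 + q. Red plunger guide 56 mm high.
- collar (a point): Centre of the outer face of the red collar (26 x 26 x 6 mm) on the lever, 45 mm from the pivot, 46 mm above the bench. x points outward along the stub, z up. The steel stub, 12 x 12 mm, runs 50 mm outward from here, its last 8 mm tapered to 6 mm. Press the bar on it with 5 to 20 N (30 N is too much); at the lever's stop lean with no more than 15 N, without twisting the bar.
- bar: Extension bar, square tube 22 x 22 x 200 mm, 0.2 to 0.4 kg, orange sleeve, bare steel socket end. Origin at its middle (centre of mass 12 mm behind it), x along it to the socket mouth, z up. Socket 16 x 16 mm, 60 mm deep: 2 mm play on each side of the stub; fully fitted, the mouth bears on the collar. It starts in its rest, mouth away from the robot, its middle free to grip from above.
- bar_mouth (a point): Centre of the socket mouth, the end face of the bar, 100 mm from the bar's origin along its x.
- rest: Bar rest, fixed: black base 200 x 70 x 8 mm, two blue cradles at x = -70 and +70 mm, each 16 mm thick with a 30 mm wide notch flaring out at the top; notch floor 35 mm, cradle tops about 61 mm above the bench. Origin on the bench under its middle; x along the bar. A bar lying in it has its centre line 46 mm above the bench.
- rail: Loose aluminium slide rail, U section 25 wide x 24 high x 300 mm long, lying on the rail bed between plunger and fence, 30 mm above the bench. Origin at the middle of its underside, long axis y, x across it towards the fence. It starts about 4 mm short of the fence; the clamp pushes it home.
- blue_bin: Open blue parts bin 200 x 130 x 90 mm, bystander; it and the bar's rest may swap sides.
- bottle: Clear jar with steel cap, 60 mm wide, 120 mm high, bystander.
- screwdriver: Orange screwdriver lying on the bench, bystander.
- carton: Small carton 100 x 70 x 50 mm, bystander.
- dish: Small white bowl 80 mm wide, bystander.
- tape: Roll of yellow tape, 90 mm wide, 24 mm high, bystander.
- wrench: Steel wrench lying on the bench, bystander.
Mind the look-alikes: they are no part of the job. Leave any blue look-alike of the bar alone.

How it is judged:
By the outcome, as a careful person would: the job done as asked, in the order asked, and still so for the second after the job is handed in, with the robot touching nothing.
It also fails if it takes over 72 s, if anything falls off the work surface, if the arm or the gripper's body presses on something with over 40 N, if the wrist force passes 120 N, or if a joint passes its speed limit or range.

## Working session

There is one attempt and no reset: what is moved stays moved. The work goes in short steps, Python scripts to look and compute and a tool call to move; the robot and the scene stay as the last step left them, time stands still between calls to the robot, and variables do not carry over. Pictures are saved under pics/ and viewed, at most 10 in all, crops included, and the job is handed in when it is done.

Besides the shell and the picture viewer there is one more tool, called after ">>>" by a JSON object that holds its "api" and its "payload". drive_tool: Moves the arm, as the interface text tells. Its arguments: {"type":"object","properties":{"deltas":{"type":"array"},"force":{"type":"number"}},"required":["deltas"]}

```bash
ls; mkdir -p pics
python3 - <<'E'
from plant import robot, camera, boxes_of, landmark_of
import cv2, numpy as np
s=robot.state(); print({k:np.round(v,3) for k,v in s.items()})
ims=[]
for n in ["top","side"]:
    c=camera(n); cv2.imwrite(f"pics/{n}0.png",c["img"]); print(n,c["fx"],c["cx"],c["cy"],np.round(c["eye"],4),np.round(c["orientation"],4))
    for t in ["bar","bar_mouth","collar","lever","fixture","rest","rail","blue_bin"]:
        print(t,"L",[(np.round(d["xyz"],4).tolist(),round(d["p"],2)) for d in landmark_of(c,t)[:3]],"B",[(np.round(d["xyz"],4).tolist(),round(d["p"],2)) for d in boxes_of(c,t)[:3]] if t in("bar","rest") else "")
E
```

```text
pics
{'t': np.float64(0.0), 'joint_positions': array([-1.244,  0.126, -0.041,  1.405, -0.   ,  1.571]), 'joint_velocities': array([-0.002, -0.001,  0.   ,  0.001, -0.   ,  0.   ]), 'tau': array([ 3.0000e-03, -4.3592e+01,  3.5292e+01,  1.8000e-02,  0.0000e+00,
        0.0000e+00]), 'tcp_pos': array([ 0.168, -0.497,  0.245]), 'orientation': array([-3.14 ,  0.   ,  0.327]), 'ft_force': array([0.144, 0.621, 0.096]), 'moment': array([ 0.025, -0.051, -0.025]), 'grip_force': np.float64(0.0), 'gripper_width': np.float64(0.086)}
top 434.10176588951947 325.2282719995966 203.67182857343192 [ 0.4373 -0.0045  1.533 ] [-3.0734e+00 -1.6000e-03 -1.5587e+00]
bar L [([0.5389, 0.3827, 0.0456], 0.87), ([0.3538, 0.5431, 0.0087], 0.83)] B [([0.3524, 0.5415, 0.0233], 0.61), ([0.537, 0.3798, 0.0594], 0.6)]
bar_mouth L [([0.2744, 0.6068, 0.0062], 0.97), ([0.6317, 0.3637, 0.0455], 0.62)] B 
collar L [([0.6051, -0.0012, 0.0476], 0.52)] B Traceback (most recent call last):
  File "<stdin>", line 8, in <module>
ValueError: it knows: bar, bar_mouth, blue_bin, bottle, carton, collar, dish, fixture, rail, rest, screwdriver, tape, wrench
```

```bash
cat > h.py <<'E'
from plant import robot, camera, boxes_of, landmark_of
import cv2, numpy as np
from scipy.spatial.transform import Rotation as R
def proj(c,P):
    Rm=R.from_euler("xyz",c["orientation"]).as_matrix()
    p=(np.atleast_2d(P)-np.array(c["eye"]))@Rm
    return np.c_[c["fx"]*p[:,0]/p[:,2]+c["cx"],c["fy"]*p[:,1]/p[:,2]+c["cy"]]
def at_z(c,uv,z):
    Rm=R.from_euler("xyz",c["orientation"]).as_matrix()
    uv=np.atleast_2d(uv); d=np.c_[(uv[:,0]-c["cx"])/c["fx"],(uv[:,1]-c["cy"])/c["fy"],np.ones(len(uv))]@Rm.T
    e=np.array(c["eye"]); return e+d*((z-e[2])/d[:,2])[:,None]
def L(c,t): return [(np.round(d["xyz"],4).tolist(),round(d["p"],2)) for d in landmark_of(c,t)[:3]]
E
python3 - <<'E'
from h import *
for n in ["top","side"]:
    c=camera(n); cv2.imwrite(f"pics/{n}1.png",c["img"]); print(n,c["fx"],c["cx"],c["cy"],np.round(c["eye"],4),np.round(c["orientation"],4))
    for t in ["bar","bar_mouth","collar","fixture","rest","rail","blue_bin"]: print(t,L(c,t))
    if n=="top":
        print("bar px",proj(c,[[0.5389,.3827,.057],[.3538,.5431,.02],[.605,-.001,.047]]))
E
```

```text
top 434.10176588951947 325.2282719995966 203.67182857343192 [ 0.4373 -0.0045  1.533 ] [-3.0734e+00 -1.6000e-03 -1.5587e+00]
bar [([0.3547, 0.5444, 0.0119], 0.84), ([0.5378, 0.3805, 0.0491], 0.61)]
bar_mouth [([0.276, 0.607, 0.0084], 0.95), ([0.6304, 0.3631, 0.0498], 0.87)]
collar [([0.6042, 0.0004, 0.0482], 0.63)]
fixture [([0.6423, -0.0221, 0.0028], 0.83)]
rest [([0.5343, 0.3781, -0.0021], 0.77)]
rail [([0.7442, 0.026, 0.0305], 0.65)]
blue_bin [([0.4652, -0.3513, 0.0021], 0.78)]
bar px [[211.27979971 202.07902236]
 [166.13642666 255.59142706]
 [324.11953735 184.48592121]]
side 459.9186010326127 326.46277103041024 192.83403780389335 [-0.2123  0.8397  1.2773] [-2.4016  0.0047 -2.4245]
bar [([0.5359, 0.3832, 0.045], 0.92), ([0.3459, 0.5406, 0.0097], 0.62)]
bar_mouth [([0.2808, 0.6093, 0.0087], 0.73), ([0.633, 0.3661, 0.0502], 0.56)]
collar [([0.6014, -0.0018, 0.0484], 0.47)]
fixture [([0.6421, -0.0154, 0.0007], 0.85)]
rest [([0.5355, 0.3851, -0.001], 0.86)]
rail [([0.7463, 0.0212, 0.0328], 0.94), ([0.5532, 0.5557, -0.0007], 0.36)]
blue_bin [([0.4714, -0.3529, -0.0007], 0.66), ([0.2912, 0.2579, 0.0022], 0.24)]
```

View pics/top0.png

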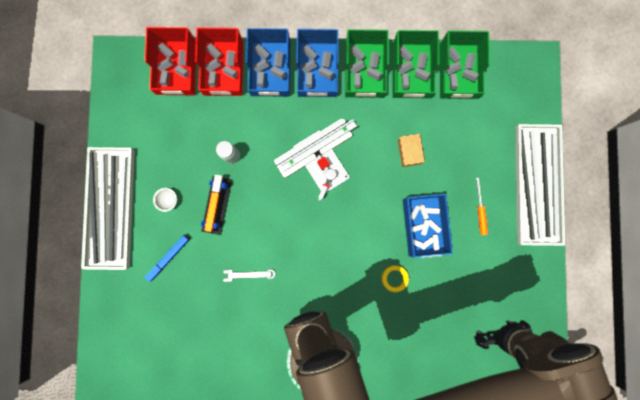

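Candidates for the bar: the orange bar in the black/blue rest at top (213,205), the blue look-alike at (167,257), and the orange screwdriver at (482,210). By the description I choose (213,205). Next I check it in a close crop and look at the fixture.

Run:
```python
from h import *
t=cv2.imread("pics/top1.png"); s=cv2.imread("pics/side1.png")
a=cv2.resize(t[165:245,180:260],(400,400),interpolation=cv2.INTER_CUBIC)
b=cv2.resize(t[150:210,290:350],(400,400),interpolation=cv2.INTER_CUBIC)
cv2.imwrite("pics/crop1.png",np.hstack([a,b]))
```

```text
(no output)
```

View pics/crop1.png

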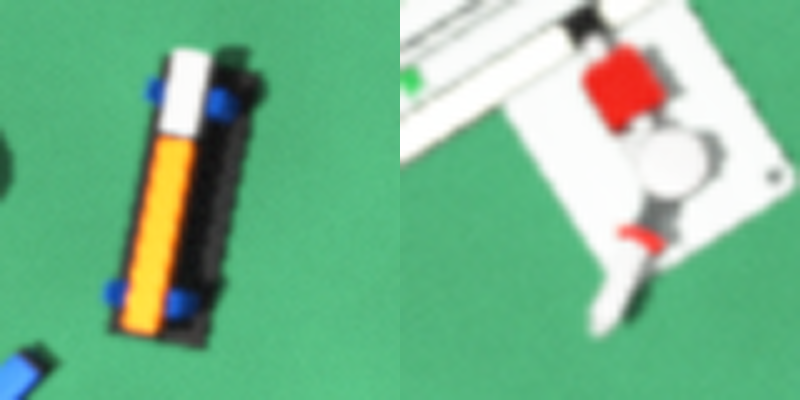

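>>> {"api": "drive_tool", "payload": {"deltas": [[0.5,1,0.3,0,0,-1,0],[0.5,1,0.3,0,0,-1,0],[0.5,1,0,0,0,-1,0],[0.5,1,0,0,0,-1,0],[0.5,1,0,0,0,-1,0]]}}

```text
t: 1.55
tcp_pos: [0.2314, -0.3712, 0.2604]
orientation: [3.141, -0.0, -0.113]
ft_force: [0.5, -0.9, 1.2]
gripper_width: 0.0854
grip_force: 0.0
```

Run:
```python
from h import *
s=robot.state(); print(s["t"],np.round(s["joint_positions"],3),np.round(s["tcp_pos"],4),np.round(s["orientation"],3))
```

```text
1.55 [-1.014 -0.039 -0.18   1.43   0.     2.242] [ 0.2314 -0.3712  0.2604] [ 3.141 -0.    -0.113]
```

The crop confirms the choice: the orange sleeve with its bare steel mouth end (crop 185,90, pointing away from the robot) lies in the blue cradles. On the right are the red guide, the pivot cap, the red collar (640,238) and the stub pointing down-left to (600,325). Joint 6 needs the half-turned grasp, so I turn on the way.

>>> {"api": "drive_tool", "payload": {"deltas": [[0.6,0.7,0,0,0,1,0],[0.6,0.7,0,0,0,1,0],[0.6,0.7,0,0,0,1,0],[0.6,0.7,0,0,0,1,0],[0.6,0.7,0,0,0,1,0]]}}

```text
t: 2.05
tcp_pos: [0.3065, -0.2839, 0.2604]
orientation: [3.141, -0.0, 0.33]
ft_force: [0.4, 0.2, -0.2]
gripper_width: 0.0852
grip_force: 0.0
```

>>> {"api": "drive_tool", "payload": {"deltas": [[0.6,0.7,0,0,0,1,0],[0.6,0.7,0,0,0,1,0],[0.6,0.7,0,0,0,1,0],[0.6,0.7,0,0,0,1,0],[0.6,0.7,0,0,0,1,0]]}}

```text
t: 2.55
tcp_pos: [0.3816, -0.1964, 0.2604]
orientation: [3.141, -0.0, 0.767]
ft_force: [0.0, -1.0, 0.3]
gripper_width: 0.0856
grip_force: 0.0
```

>>> {"api": "drive_tool", "payload": {"deltas": [[0.6,0.7,0,0,0,1,0],[0.6,0.7,0,0,0,1,0],[0.6,0.7,0,0,0,1,0],[0.6,0.7,0,0,0,1,0],[0.6,0.7,0,0,0,1,0]]}}

```text
t: 3.05
tcp_pos: [0.4566, -0.1089, 0.2604]
orientation: [3.141, 0.0, 1.203]
ft_force: [-0.3, -0.1, -0.4]
gripper_width: 0.0851
grip_force: 0.0
```

>>> {"api": "drive_tool", "payload": {"deltas": [[0.6,0.7,0,0,0,1,0],[0.6,0.7,0,0,0,1,0],[0.6,0.7,0,0,0,1,0],[0.6,0.7,0,0,0,1,0],[0,0,0,0,0,1,0]]}}

```text
t: 3.55
tcp_pos: [0.5175, -0.038, 0.2598]
orientation: [3.142, -0.001, 1.642]
ft_force: [-0.1, -0.1, -0.8]
gripper_width: 0.0857
grip_force: 0.0
```

Run:
```python
from h import *
s=robot.state(); print(s["t"],np.round(s["joint_positions"],3),np.round(s["tcp_pos"],4),np.round(s["orientation"],3))
for i in range(2):
  for n in ["wrist","top","side"]:
    c=camera(n); print(n,np.round(c["eye"],3),np.round(c["orientation"],3),c["fx"])
    cv2.imwrite(f"pics/{n}2.png",c["img"])
    for t in ["collar","fixture","rail"]: print(t,L(c,t))
```

```text
3.55 [-7.400e-02  1.150e-01 -2.000e-02  1.436e+00  1.000e-03  1.426e+00] [ 0.5175 -0.038   0.2598] [ 3.142e+00 -1.000e-03  1.642e+00]
wrist [0.512 0.043 0.388] [ 2.821 -0.     0.071] 305.03466803060945
collar [([0.6015, -0.0007, 0.0424], 0.82)]
fixture [([0.6437, -0.0249, 0.0002], 0.87)]
rail [([0.7405, 0.0211, 0.0289], 0.78), ([0.644, -0.0258, -0.001], 0.32)]
top [ 0.437 -0.004  1.533] [-3.073e+00 -2.000e-03 -1.559e+00] 434.10176588951947
collar []
fixture [([0.6416, -0.0188, 0.0034], 0.57), ([0.5363, 0.3814, 0.048], 0.36)]
rail [([0.7468, 0.0218, 0.0306], 0.94), ([0.6318, 0.366, 0.0477], 0.25)]
side [-0.212  0.84   1.277] [-2.402  0.005 -2.425] 459.9186010326127
collar [([0.6004, -0.0036, 0.0499], 0.6)]
fixture [([0.4706, -0.3504, 0.0002], 0.74), ([0.6411, -0.0189, 0.0005], 0.58), ([0.5337, 0.385, 0.001], 0.25)]
rail [([0.7449, 0.0202, 0.0305], 0.94), ([0.5392, -0.5497, 0.0018], 0.75)]
wrist [0.511 0.042 0.389] [ 2.82e+00 -1.00e-03  6.50e-02] 305.03466803060945
collar [([0.6002, -0.0047, 0.0438], 0.6)]
fixture [([0.6419, -0.0227, -0.0015], 0.87)]
rail [([0.7431, 0.0212, 0.0283], 0.75), ([0.4711, -0.3524, 0.0004], 0.58)]
top [ 0.437 -0.004  1.533] [-3.073e+00 -2.000e-03 -1.559e+00] 434.10176588951947
collar [([0.6425, -0.02, 0.0014], 0.33)]
fixture [([0.6412, -0.0192, 0.0031], 0.98)]
rail [([0.745, 0.0222, 0.0274], 0.7)]
side [-0.212  0.84   1.277] [-2.402  0.005 -2.425] 459.9186010326127
collar [([0.6023, -0.0045, 0.0491], 0.72)]
fixture [([0.6385, -0.017, -0.0011], 0.7), ([0.2849, -0.2468, 0.0013], 0.39)]
rail [([0.7456, 0.0178, 0.0298], 0.58), ([0.5368, 0.3816, -0.0012], 0.47)]
```

View pics/wrist2.png

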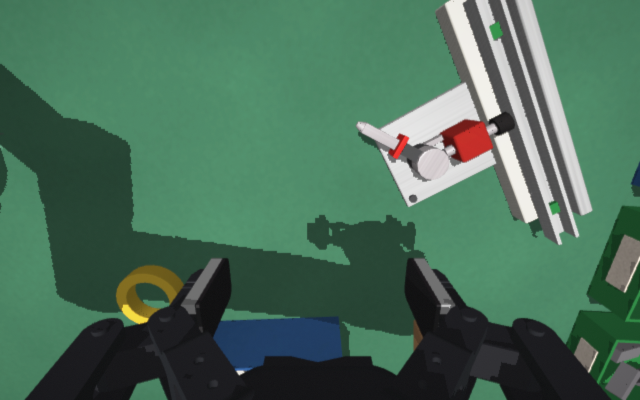

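The wrist view shows the red collar at (400,147), the stub tip at about (361,126) and the pivot cap at (432,160). I zoom in for the lever axis.

Run:
```python
from h import *
t=cv2.imread("pics/wrist2.png")
cv2.imwrite("pics/crop2.png",cv2.resize(t[110:190,340:440],(800,640),interpolation=cv2.INTER_CUBIC)[:600])
```

```text
(no output)
```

View pics/crop2.png

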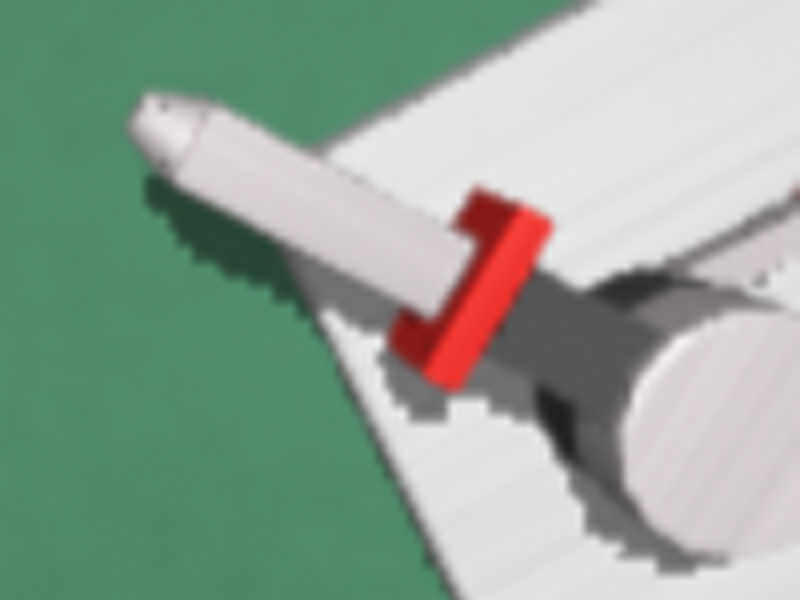

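>>> {"api": "drive_tool", "payload": {"deltas": [[0,1,0,0,0,1,0],[0,1,0,0,0,1,0],[0,1,0,0,0,1,0],[0,1,0,0,0,1,0],[0,1,0,0,0,1,0]]}}

```text
t: 5.25
tcp_pos: [0.516, 0.0863, 0.2604]
orientation: [3.141, 0.0, 2.076]
ft_force: [0.1, -1.0, 0.3]
gripper_width: 0.0854
grip_force: 0.0
```

>>> {"api": "drive_tool", "payload": {"deltas": [[0,1,0,0,0,1,0],[0,1,0,0,0,1,0],[0,1,0,0,0,1,0],[0,1,0,0,0,1,0],[0,1,0,0,0,1,0]]}}

```text
t: 5.75
tcp_pos: [0.5159, 0.2114, 0.2603]
orientation: [3.142, 0.0, 2.512]
ft_force: [0.2, -0.3, -0.5]
gripper_width: 0.0855
grip_force: 0.0
```

>>> {"api": "drive_tool", "payload": {"deltas": [[0.2,1,-0.4,0,0,1,0],[0.2,1,-0.4,0,0,1,0],[0.2,1,-0.4,0,0,1,0],[0.2,1,-0.4,0,0,1,0],[0,1,-0.4,0,0,1,0]]}}

```text
t: 6.25
tcp_pos: [0.5364, 0.3364, 0.2096]
orientation: [-3.141, -0.0, 2.948]
ft_force: [0.7, -0.9, 0.1]
gripper_width: 0.0852
grip_force: 0.0
```

Run:
```python
from h import *
s=robot.state(); print(s["t"],np.round(s["joint_positions"],3),np.round(s["tcp_pos"],4),np.round(s["orientation"],3))
for n in ["wrist","top","side"]:
    c=camera(n); cv2.imwrite(f"pics/{n}3.png",c["img"]); print(np.round(c["eye"],3))
    for t in ["bar","bar_mouth","rest"]: print(n,t,L(c,t))
    hsv=cv2.cvtColor(c["img"],cv2.COLOR_BGR2HSV)
    m=cv2.inRange(hsv,(8,150,120),(24,255,255))
    k,lab,st,ce=cv2.connectedComponentsWithStats(m)
    for j in range(1,k):
        if st[j,4]>80:
            pts=np.argwhere(lab==j)[:,::-1]; r=cv2.minAreaRect(pts.astype(np.float32))
            print("orange",st[j,4],np.round(at_z(c,cv2.boxPoints(r),.057)[:,:2],4).tolist())
```

```text
6.25 [ 0.56   0.336  0.148  1.383 -0.     0.754] [0.5364 0.3364 0.2096] [-3.141 -0.     2.948]
[0.456 0.352 0.338]
wrist bar [([0.5372, 0.3774, 0.0444], 0.92)]
wrist bar_mouth [([0.6347, 0.3623, 0.0461], 0.88)]
wrist rest [([0.5308, 0.3814, 0.004], 0.57), ([0.6055, -0.0031, 0.0455], 0.35)]
orange 3891 [[0.4404, 0.3855], [0.4448, 0.4081], [0.5765, 0.391], [0.5713, 0.3648]]
[ 0.437 -0.004  1.533]
top bar [([0.3537, 0.5451, 0.0122], 0.76), ([0.537, 0.3812, -0.002], 0.16)]
top bar_mouth [([0.2776, 0.6098, 0.0078], 0.5)]
top rest [([0.5355, 0.3799, -0.001], 0.82)]
orange 93 [[0.4724, 0.4031], [0.5308, 0.3932], [0.5253, 0.3643], [0.467, 0.3742]]
orange 217 [[0.5356, -0.522], [0.5389, -0.5486], [0.4424, -0.558], [0.4391, -0.5315]]
[-0.212  0.84   1.277]
side bar [([0.348, 0.5394, 0.0071], 0.89), ([0.5337, 0.3822, 0.0471], 0.78)]
side bar_mouth [([0.2915, 0.258, 0.0002], 0.74), ([0.2777, 0.6094, 0.0092], 0.65)]
side rest [([0.5353, 0.3844, 0.0001], 0.57)]
orange 278 [[0.5785, 0.3872], [0.5791, 0.3608], [0.4465, 0.3829], [0.4471, 0.4079]]
```

Run:
```python
from h import *
e=np.array([0.5115,0.0425,0.3885]); 
c=dict(eye=e,orientation=[2.8205,-.0005,.068],fx=305.03466803,fy=305.03466803)
d=camera("wrist"); c["cx"],c["cy"]=d["cx"],d["cy"]; print(c["cx"],c["cy"],d["fy"])
uv=np.array([[200,145],[452,280],[220,105],[475,240],[180,185],[430,320]]);uv=(uv+.5)/8-.5+[340,110]
P=at_z(c,uv,.052)[:,:2]; print(P.round(4))
for a,b in((0,1),(2,3),(4,5)): v=P[a]-P[b]; print(np.linalg.norm(v),np.arctan2(v[1],v[0]))
# fixture yaw from rail bed/fence edge: hough lines in wrist2
g=cv2.imread("pics/wrist2.png",0)
ls=cv2.createLineSegmentDetector().detect(g)[0][:,0]
for l in ls:
    if np.hypot(l[2]-l[0],l[3]-l[1])>80 and min(l[0],l[2])>420 and max(l[1],l[3])<260:
        Q=at_z(c,l.reshape(2,2),.05)[:,:2]; v=Q[1]-Q[0]; print("edge",l.round(),(np.arctan2(v[1],v[0])+np.pi/2)%np.pi)
```

```text
317.53568485464535 199.3097611517584 305.03466803060945
[[ 5.643e-01  1.550e-02]
 [ 6.009e-01 -2.000e-04]
 [ 5.664e-01  2.090e-02]
 [ 6.033e-01  5.400e-03]
 [ 5.623e-01  1.000e-02]
 [ 5.987e-01 -5.800e-03]]
0.03980014024833285 2.737447375200544
0.03995834679608355 2.7446108403488325
0.039764823728779736 2.7317257351977093
edge [537. 216. 508. 133.] 0.5751952585488884
edge [500. 111. 462.   4.] 0.5763354068600144
edge [492.  51. 539. 190.] 0.5757405904490652
edge [500.   0. 576. 238.] 0.5754725890242771
edge [579. 235. 505.   0.] 0.576609697906517
edge [553. 199. 500.  37.] 0.5764267543062571
edge [493. 138. 525. 222.] 0.5766743719904288
edge [444.   4. 487. 119.] 0.5752089164710199
edge [515.  -0. 580. 214.] 0.5753965037649386
edge [591. 209. 531.   0.] 0.5754381926257768
```

>>> {"api": "drive_tool", "payload": {"deltas": [[0,0.6,-0.5,0,0,0.3,0.2],[0,0.6,-1,0,0,0,0.2],[0,0.6,-1,0,0,0,0.2],[0,0,-1,0,0,0,0.2],[0,0,-0.7,0,0,0,0.2]], "force": 20}}

```text
t: 7.4
tcp_pos: [0.5348, 0.3812, 0.1019]
orientation: [-3.14, -0.002, 2.973]
ft_force: [0.1, -1.1, 0.2]
gripper_width: 0.0685
grip_force: 0.0
```

>>> {"api": "drive_tool", "payload": {"deltas": [[0.07,0,-0.8,0,0,0,0.2],[0,0,-0.8,0,0,0,0.2],[0,0,-0.6,0,0,0,0.2],[0,0,-0.2,0,0,0,0.2],[0,0,0,0,0,0,0.5]], "force": 20}}

```text
t: 7.9
tcp_pos: [0.5372, 0.3803, 0.0442]
orientation: [-3.14, -0.001, 2.972]
ft_force: [0.2, -0.8, -0.3]
gripper_width: 0.0551
grip_force: 0.0
```

>>> {"api": "drive_tool", "payload": {"deltas": [[0,0,0,0,0,0,0.7],[0,0,0,0,0,0,0.8],[0,0,0,0,0,0,0.9],[0,0,0,0,0,0,1],[0,0,0,0,0,0,1]], "force": 20}}

```text
t: 8.4
tcp_pos: [0.5384, 0.3807, 0.0466]
orientation: [3.14, 0.002, 2.971]
ft_force: [-0.2, -0.0, 5.5]
gripper_width: 0.0218
grip_force: 21.5
```

>>> {"api": "drive_tool", "payload": {"deltas": [[0,0,0,0,0,0,1],[0,0,0,0,0,0,1],[0,0,0.1,0,0,0,1],[0,0,0.4,0,0,0,1],[0,0,0.6,0,0,0,1]], "force": 80}}

```text
t: 8.9
tcp_pos: [0.5368, 0.3796, 0.0719]
orientation: [-3.139, -0.002, 2.971]
ft_force: [0.1, 0.3, -2.6]
gripper_width: 0.0206
grip_force: 78.3
```

>>> {"api": "drive_tool", "payload": {"deltas": [[0,0,0.6,0,0,0,1],[0,0,0.6,0,0,0,1],[0,0,0.4,0,0,0,1],[0,0,0.2,0,0,0,1],[0,0,0,0,0,0,1]]}}

```text
t: 9.4
tcp_pos: [0.538, 0.3805, 0.1184]
orientation: [3.141, 0.001, 2.971]
ft_force: [1.1, 0.1, -2.6]
gripper_width: 0.0208
grip_force: 78.3
```

Run:
```python
from h import *
s=robot.state(); print(s["t"],np.round(s["joint_positions"],3),np.round(s["tcp_pos"],4),np.round(s["orientation"],3),np.round(s["ft_force"],1),np.round(s["moment"],2))
for n in ["wrist","side","top","wrist"]:
    c=camera(n); cv2.imwrite(f"pics/{n}4.png",c["img"]); print(np.round(c["eye"],3))
    for t in ["bar","bar_mouth"]: print(n,t,L(c,t))
```

```text
9.4 [0.616 0.403 0.043 1.21  0.    0.786] [0.538  0.3805 0.1184] [3.141e+00 1.000e-03 2.971e+00] [ 1.1  0.1 -2.6] [-0.01 -0.04 -0.03]
[0.458 0.394 0.247]
wrist bar [([0.5384, 0.3783, 0.1183], 0.78)]
wrist bar_mouth []
[-0.212  0.84   1.277]
side bar [([0.3455, 0.5408, 0.0087], 0.59), ([0.5312, 0.3782, 0.1158], 0.52)]
side bar_mouth [([0.2787, 0.6091, 0.0096], 0.94)]
[ 0.437 -0.004  1.533]
top bar [([0.536, 0.3834, 0.1167], 0.78), ([0.7358, -0.3018, 0.0007], 0.26), ([0.5372, 0.381, -0.0026], 0.2)]
top bar_mouth [([0.276, 0.6099, 0.0104], 0.77), ([0.6325, 0.3617, 0.1189], 0.55)]
[0.457 0.394 0.246]
wrist bar [([0.5362, 0.3797, 0.1164], 0.57)]
wrist bar_mouth []
```

View pics/wrist4.png

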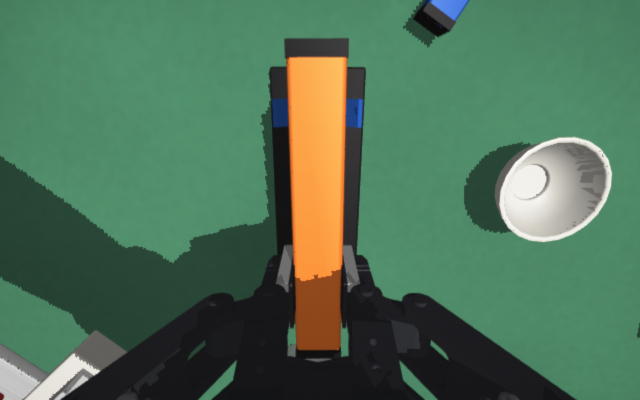

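The wrist view shows the bar held straight in the jaws (sleeve from (317,57) to (319,350)), with the rest empty below it. I carry it to just short of the stub.

>>> {"api": "drive_tool", "payload": {"deltas": [[-0.6,-0.4,0,0,0,-0.5,1],[-0.6,-0.6,0,0,0,-0.5,1],[-0.6,-0.7,0,0,0,-0.55,1],[-0.6,-0.8,0,0,0,-0.55,1],[-0.6,-0.9,0,0,0,-0.55,1]]}}

```text
t: 10.5
tcp_pos: [0.4622, 0.2948, 0.1178]
orientation: [3.141, 0.0, 2.738]
ft_force: [0.4, -0.0, -3.5]
gripper_width: 0.0207
grip_force: 78.5
```

>>> {"api": "drive_tool", "payload": {"deltas": [[-0.3,-1,0,0,0,0,1],[-0.2,-1,0,0,0,0,1],[-0.2,-1,0,0,0,0,1],[0,-1,0,0,0,0,1],[0,-1,0,0,0,0,1]]}}

```text
t: 11.0
tcp_pos: [0.4451, 0.1694, 0.1182]
orientation: [3.141, 0.001, 2.74]
ft_force: [0.8, 0.0, -2.7]
gripper_width: 0.0204
grip_force: 78.5
```

>>> {"api": "drive_tool", "payload": {"deltas": [[0,-1,-0.5,0,0,0,1],[0,-1,-0.7,0,0,0,1],[0,-0.8,-0.7,0,0,0,1],[0,-0.4,-0.5,0,0,0,1],[0,0,0,0,0,0,1]]}}

```text
t: 11.5
tcp_pos: [0.444, 0.0893, 0.0564]
orientation: [-3.14, -0.002, 2.738]
ft_force: [-0.4, 0.3, -2.5]
gripper_width: 0.0205
grip_force: 78.6
```

```bash
cat > look.py <<'E'
from h import *
import sys
s=robot.state(); print(round(s["t"],2),np.round(s["joint_positions"],3),np.round(s["tcp_pos"],4),np.round(s["orientation"],3),np.round(s["ft_force"],1),np.round(s["moment"],2))
k=sys.argv[1]
for n in ["side","top","side","top"]:
    c=camera(n); cv2.imwrite(f"pics/{n}{k}.png",c["img"])
    for t in ["bar","bar_mouth","collar"]: print(n,t,L(c,t))
    u=proj(c,[[.56,.01,.046]])[0].astype(int); cv2.imwrite(f"pics/{n}{k}c.png",cv2.resize(c["img"][u[1]-30:u[1]+30,u[0]-40:u[0]+40],(400,300),interpolation=cv2.INTER_CUBIC)); print(n,"crop origin",u-[40,30])
cv2.imwrite(f"pics/both{k}.png",np.hstack([cv2.imread(f"pics/{n}{k}c.png") for n in("top","side")]))
E
python3 look.py 5
```

```text
11.5 [ 0.198  0.068 -0.529  0.977  0.     0.602] [0.444  0.0893 0.0564] [-3.140e+00 -2.000e-03  2.738e+00] [-0.4  0.3 -2.5] [ 0.03 -0.07  0.03]
side bar [([0.345, 0.5409, 0.0086], 0.89), ([0.4413, 0.0923, 0.0526], 0.57)]
side bar_mouth [([0.2795, 0.6102, 0.0074], 0.96), ([0.5311, 0.0537, 0.0567], 0.6)]
side collar [([0.6031, -0.0032, 0.0481], 0.47)]
side crop origin [277 161]
top bar [([0.353, 0.5458, 0.0093], 0.66), ([0.7436, 0.0216, 0.0312], 0.6)]
top bar_mouth [([0.2744, 0.6065, 0.0093], 0.61), ([0.5346, 0.0538, 0.0598], 0.54)]
top collar [([0.6022, -0.0005, 0.047], 0.54), ([0.2845, -0.2469, -0.003], 0.26)]
top crop origin [280 167]
side bar [([0.3481, 0.5411, 0.0084], 0.97), ([0.4426, 0.094, 0.0579], 0.49)]
side bar_mouth [([0.2781, 0.6094, 0.0113], 0.82), ([0.5303, 0.0565, 0.0602], 0.8)]
side collar [([0.6019, -0.0013, 0.0477], 0.72), ([0.554, 0.5503, -0.0012], 0.56)]
side crop origin [277 161]
top bar [([0.3524, 0.5448, 0.0126], 0.79)]
top bar_mouth [([0.2748, 0.6067, 0.0093], 0.85), ([0.5358, 0.0529, 0.0566], 0.6)]
top collar [([0.603, -0.0002, 0.0451], 0.73)]
top crop origin [280 167]
```

View pics/both5.png

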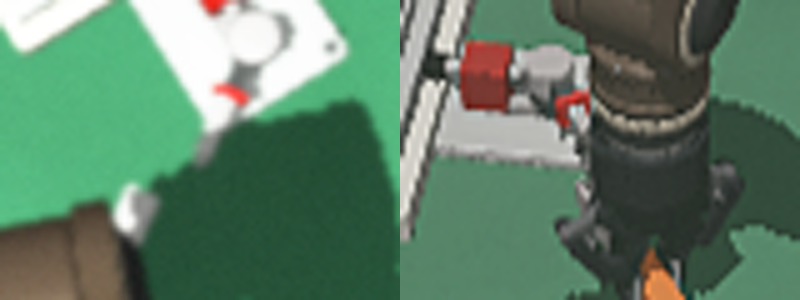

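The top crop shows the bar's steel mouth end at (145,193), the stub tip at (203,160) and the collar at (230,97). The bar direction is parallel to the stub. I go close in, then compare model overlays.

>>> {"api": "drive_tool", "payload": {"deltas": [[0,-0.4,-0.2,0,0,0,1],[0,-0.4,-0.2,0,0,0,1],[0.15,-0.3,0,0,0,0,1],[0.2,0,0,0,0,0,1],[0,0,0,0,0,0,1]]}}

```text
t: 12.8
tcp_pos: [0.4551, 0.0624, 0.048]
orientation: [3.141, 0.001, 2.739]
ft_force: [-0.2, 0.6, -2.1]
gripper_width: 0.0207
grip_force: 78.7
```

```bash
cat > ov.py <<'E'
from h import *
import sys
k=sys.argv[1]; col=np.array([float(sys.argv[2]),float(sys.argv[3])]); a=float(sys.argv[4])
s=robot.state(); p=s["tcp_pos"]; y=s["orientation"][2]-np.pi
print(round(s["t"],2),np.round(p,4),np.round(s["orientation"],3),np.round(s["ft_force"],1),np.round(s["moment"],2))
def rect(o,ang,x0,x1,w,z):
    d=np.array([np.cos(ang),np.sin(ang)]); n=np.array([-d[1],d[0]])
    return np.array([[*(o+d*x+n*v),z] for x,v in((x0,-w),(x1,-w),(x1,w),(x0,w))])
out=[]
for n in ["top","side"]:
    c=camera(n); 
    for t in ["bar_mouth","collar"]: print(n,t,L(c,t))
    u=proj(c,[[.565,.013,.046]])[0].astype(int)-[20,20]
    im=cv2.resize(c["img"][u[1]:u[1]+40,u[0]:u[0]+40],(400,400),interpolation=cv2.INTER_CUBIC)
    for r,cl in((rect(p[:2],y,.05,.1,.011,p[2]+.0105),(255,0,0)),(rect(col,a,0,.042,.006,.052),(0,255,255)),(rect(col,a,-.006,0,.013,.059),(255,0,255))):
        cv2.polylines(im,[((proj(c,r)-u+.5)*10-.5).astype(int)],True,cl,1)
    out.append(im)
cv2.imwrite(f"pics/ov{k}.png",np.hstack(out))
E
python3 ov.py 6 0.602 -0.0016 2.74
```

```text
12.8 [0.4551 0.0624 0.048 ] [3.141e+00 1.000e-03 2.739e+00] [-0.2  0.6 -2.1] [-0.04 -0.03 -0.04]
top bar_mouth [([0.2755, 0.6072, 0.0089], 0.67), ([0.5445, 0.0237, 0.0492], 0.58), ([0.7344, -0.3003, 0.0045], 0.35)]
top collar [([0.6036, 0.0023, 0.044], 0.61)]
side bar_mouth [([0.2777, 0.6088, 0.0073], 0.79), ([0.5426, 0.0277, 0.0487], 0.68), ([0.2842, -0.2421, 0.0004], 0.17)]
side collar [([0.6014, -0.0012, 0.0462], 0.62), ([0.4499, 0.067, 0.0464], 0.27)]
```

View pics/ov6.png

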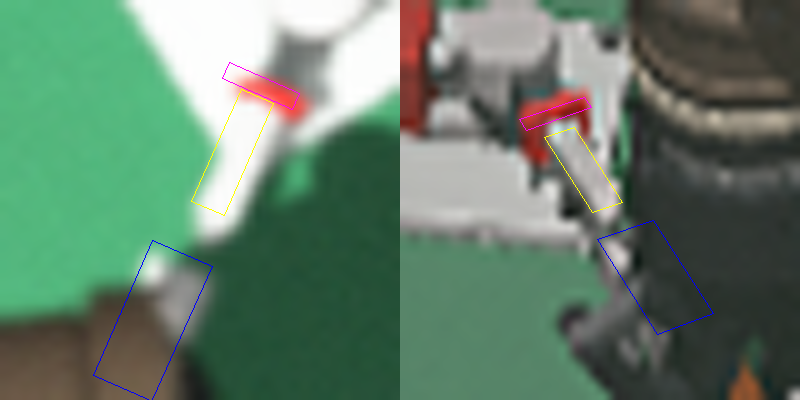

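The overlay (top, left) shows the collar about 3 mm right of the prediction at (272,97) and the bar edge similarly shifted at (195,330). That is a shared camera offset, so relative alignment is within the socket's capture range. I ease in and watch the forces.

>>> {"api": "drive_tool", "payload": {"deltas": [[-0.03,-0.07,-0.06,0,0,0,1],[0.11,-0.05,0,0,0,0,1],[0.11,-0.05,0,0,0,0,1],[0.11,-0.05,0,0,0,0,1],[0,0,0,0,0,0,1]]}}

```text
t: 13.6
tcp_pos: [0.4621, 0.0572, 0.0464]
orientation: [3.141, 0.0, 2.739]
ft_force: [0.3, -0.1, -2.1]
gripper_width: 0.0207
grip_force: 78.7
```

>>> {"api": "drive_tool", "payload": {"deltas": [[0.11,-0.05,0,0,0,0,1],[0.07,-0.03,0,0,0,0,1],[0,0,0,0,0,0,1]]}}

```text
t: 13.9
tcp_pos: [0.4663, 0.0552, 0.0463]
orientation: [3.142, 0.0, 2.74]
ft_force: [0.6, 0.0, -2.7]
gripper_width: 0.0204
grip_force: 78.7
```

```bash
python3 ov.py 7 0.602 -0.0026 2.74
```

```text
13.9 [0.4663 0.0552 0.0463] [3.142 0.    2.74 ] [ 0.6  0.  -2.7] [-0.02 -0.04  0.02]
top bar_mouth [([0.2792, 0.6068, 0.0119], 0.98), ([0.7438, 0.0205, 0.0295], 0.27)]
top collar [([0.6059, -0.0024, 0.0448], 0.5)]
side bar_mouth [([0.2762, 0.6088, 0.0102], 0.85), ([0.5554, 0.0204, 0.0481], 0.62)]
side collar [([0.6056, -0.0056, 0.0473], 0.72)]
```

View pics/ov7.png

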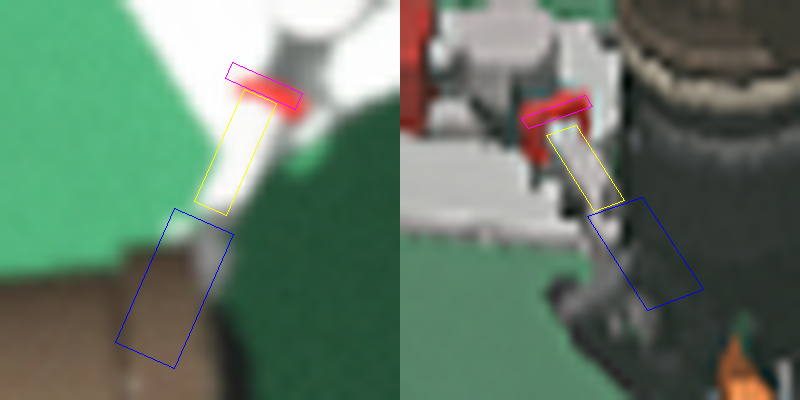

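The mouth now stands at the stub tip, with no contact force yet. I continue slowly.

>>> {"api": "drive_tool", "payload": {"deltas": [[0.07,-0.03,0,0,0,0,1],[0.07,-0.03,0,0,0,0,1],[0.07,-0.03,0,0,0,0,1],[0.07,-0.03,0,0,0,0,1],[0,0,0,0,0,0,1]]}}

```text
t: 14.7
tcp_pos: [0.4733, 0.0522, 0.0463]
orientation: [3.142, 0.0, 2.74]
ft_force: [-0.0, 0.1, -2.1]
gripper_width: 0.0202
grip_force: 78.7
```

>>> {"api": "drive_tool", "payload": {"deltas": [[0.07,-0.03,0,0,0,0,1],[0.07,-0.03,0,0,0,0,1],[0.07,-0.03,0,0,0,0,1],[0.07,-0.03,0,0,0,0,1],[0,0,0,0,0,0,1]]}}

```text
t: 15.2
tcp_pos: [0.4803, 0.0492, 0.0463]
orientation: [3.141, 0.0, 2.74]
ft_force: [-0.4, 0.6, -3.0]
gripper_width: 0.0204
grip_force: 78.7
```

```bash
cat > st.py <<'E'
from h import *
s=robot.state(); p=s["tcp_pos"]; y=s["orientation"][2]-np.pi; d=np.array([np.cos(y),np.sin(y)]); f=s["ft_force"][:2]
print(round(s["t"],2),np.round(p,4),np.round(s["orientation"],3),np.round(s["ft_force"],1),np.round(s["moment"],2),"along %.1f lateral %.1f"%(f@d,f@[-d[1],d[0]]))
E
python3 st.py
```

```text
15.2 [0.4803 0.0492 0.0463] [3.141 0.    2.74 ] [-0.4  0.6 -3. ] [-0.02 -0.08 -0.02] along -0.6 lateral 0.4
```

>>> {"api": "drive_tool", "payload": {"deltas": [[0.09,-0.04,0,0,0,0,1],[0.09,-0.04,0,0,0,0,1],[0.09,-0.04,0,0,0,0,1],[0.09,-0.04,0,0,0,0,1],[0,0,0,0,0,0,1]]}}

```text
t: 15.7
tcp_pos: [0.4894, 0.0452, 0.0463]
orientation: [3.142, 0.0, 2.739]
ft_force: [-0.3, -0.2, -2.3]
gripper_width: 0.0204
grip_force: 78.7
```

>>> {"api": "drive_tool", "payload": {"deltas": [[0.09,-0.04,0,0,0,0,1],[0.09,-0.04,0,0,0,0,1],[0.09,-0.04,0,0,0,0,1],[0,0,0,0,0,0,1]]}}

```text
t: 16.1
tcp_pos: [0.4962, 0.0422, 0.0463]
orientation: [3.141, 0.0, 2.74]
ft_force: [-0.1, -0.0, -2.4]
gripper_width: 0.0206
grip_force: 78.7
```

```bash
python3 st.py
```

```text
16.1 [0.4962 0.0422 0.0463] [3.141 0.    2.74 ] [-0.1 -0.  -2.4] [ 0.02 -0.01  0.02] along -0.1 lateral -0.1
```

>>> {"api": "drive_tool", "payload": {"deltas": [[0.07,-0.03,0,0,0,0,1],[0.07,-0.03,0,0,0,0,1],[0.07,-0.03,0,0,0,0,1],[0.07,-0.03,0,0,0,0,1],[0,0,0,0,0,0,1]]}}

```text
t: 16.6
tcp_pos: [0.5031, 0.0392, 0.0463]
orientation: [3.142, 0.0, 2.74]
ft_force: [-0.0, 0.6, -2.6]
gripper_width: 0.0204
grip_force: 78.7
```

>>> {"api": "drive_tool", "payload": {"deltas": [[0.04,-0.015,0,0,0,0,1],[0.04,-0.015,0,0,0,0,1],[0,0,0,0,0,0,1]]}}

```text
t: 16.9
tcp_pos: [0.5049, 0.0385, 0.0463]
orientation: [3.142, 0.0, 2.74]
ft_force: [-0.6, 0.0, -2.3]
gripper_width: 0.0203
grip_force: 78.7
```

>>> {"api": "drive_tool", "payload": {"deltas": [[0.04,-0.015,0,0,0,0,1],[0,0,0,0,0,0,1]]}}

```text
t: 17.1
tcp_pos: [0.5059, 0.0382, 0.0463]
orientation: [3.142, 0.0, 2.74]
ft_force: [-0.6, 0.8, -2.6]
gripper_width: 0.0204
grip_force: 78.7
```

```bash
python3 st.py
```

```text
17.1 [0.5059 0.0382 0.0463] [3.142 0.    2.74 ] [-0.6  0.8 -2.6] [-0.03 -0.08  0.03] along -0.9 lateral 0.5
```

>>> {"api": "drive_tool", "payload": {"deltas": [[0.03,-0.013,0,0,0,0,1],[0.03,-0.013,0,0,0,0,1],[0,0,0,0,0,0,1]]}}

```text
t: 17.4
tcp_pos: [0.5074, 0.0375, 0.0463]
orientation: [3.142, 0.0, 2.74]
ft_force: [0.7, -0.4, -2.7]
gripper_width: 0.0205
grip_force: 78.7
```

>>> {"api": "drive_tool", "payload": {"deltas": [[0.03,-0.013,0,0,0,0,1],[0,0,0,0,0,0,1]]}}

```text
t: 17.6
tcp_pos: [0.5081, 0.0372, 0.0463]
orientation: [-3.142, 0.0, 2.74]
ft_force: [-0.7, -0.0, -1.7]
gripper_width: 0.0208
grip_force: 78.7
```

```bash
python3 st.py
```

```text
17.6 [0.5081 0.0372 0.0463] [-3.142  0.     2.74 ] [-0.7 -0.  -1.7] [-0.03 -0.07  0.  ] along -0.6 lateral -0.3
```

>>> {"api": "drive_tool", "payload": {"deltas": [[0.03,-0.013,0,0,0,0,1],[0,0,0,0,0,0,1]]}}

```text
t: 17.8
tcp_pos: [0.5089, 0.0369, 0.0463]
orientation: [3.142, 0.0, 2.74]
ft_force: [0.7, -0.1, -2.8]
gripper_width: 0.0207
grip_force: 78.7
```

>>> {"api": "drive_tool", "payload": {"deltas": [[0.03,-0.013,0,0,0,0,1],[0,0,0,0,0,0,1]]}}

```text
t: 18.0
tcp_pos: [0.5097, 0.0365, 0.0463]
orientation: [3.142, 0.0, 2.74]
ft_force: [-0.1, -0.3, -2.0]
gripper_width: 0.0206
grip_force: 78.7
```

```bash
python3 st.py
```

```text
18.0 [0.5097 0.0365 0.0463] [3.142 0.    2.74 ] [-0.1 -0.3 -2. ] [ 0.01 -0.08 -0.05] along 0.0 lateral -0.3
```

>>> {"api": "drive_tool", "payload": {"deltas": [[0.03,-0.013,0,0,0,0,1],[0,0,0,0,0,0,1]]}}

```text
t: 18.2
tcp_pos: [0.5104, 0.0362, 0.0463]
orientation: [3.142, 0.0, 2.74]
ft_force: [0.7, 0.1, -2.7]
gripper_width: 0.0204
grip_force: 78.7
```

>>> {"api": "drive_tool", "payload": {"deltas": [[0.03,-0.013,0,0,0,0,1],[0,0,0,0,0,0,1]]}}

```text
t: 18.4
tcp_pos: [0.5111, 0.0359, 0.0463]
orientation: [3.142, 0.0, 2.74]
ft_force: [0.5, -0.4, -2.5]
gripper_width: 0.0207
grip_force: 78.7
```

```bash
python3 st.py
```

```text
18.4 [0.5111 0.0359 0.0463] [3.142 0.    2.74 ] [ 0.5 -0.4 -2.5] [ 0.03 -0.02 -0.03] along 0.6 lateral -0.2
```

>>> {"api": "drive_tool", "payload": {"deltas": [[0.03,-0.013,0,0,0,0,1],[0,0,0,0,0,0,1]]}}

```text
t: 18.6
tcp_pos: [0.5118, 0.0355, 0.0463]
orientation: [-3.142, -0.0, 2.74]
ft_force: [0.2, 0.6, -2.9]
gripper_width: 0.0203
grip_force: 78.7
```

>>> {"api": "drive_tool", "payload": {"deltas": [[0.03,-0.013,0,0,0,0,1],[0,0,0,0,0,0,1]]}}

```text
t: 18.8
tcp_pos: [0.5118, 0.0354, 0.0461]
orientation: [-3.141, -0.002, 2.74]
ft_force: [-3.6, 1.2, -1.3]
gripper_width: 0.0207
grip_force: 78.9
```

```bash
python3 st.py
python3 - <<'E'
from h import *
c=camera("side"); print(L(c,"bar"),L(c,"bar_mouth"),L(c,"collar"))
E
```

```text
18.8 [0.5118 0.0354 0.0461] [-3.141e+00 -2.000e-03  2.740e+00] [-3.6  1.2 -1.3] [ 0.2   0.51 -0.01] along -3.8 lateral -0.3
[([0.3456, 0.5386, 0.0073], 0.92), ([0.293, 0.2544, 0.0026], 0.66), ([0.5092, 0.0373, 0.0417], 0.51)] [([0.6018, 0.0002, 0.0432], 0.72), ([0.2777, 0.6088, 0.0094], 0.69), ([0.5078, 0.038, 0.0438], 0.68)] [([0.5529, 0.5526, -0.0032], 0.64), ([0.6027, -0.0038, 0.0485], 0.52)]
```

>>> {"api": "drive_tool", "payload": {"deltas": [[0.03,-0.013,0,0,0,0,1],[0,0,0,0,0,0,1]]}}

```text
t: 19.2
tcp_pos: [0.5118, 0.0353, 0.0459]
orientation: [-3.141, -0.003, 2.74]
ft_force: [-7.1, 3.4, 0.4]
gripper_width: 0.0208
grip_force: 79.1
```

```bash
python3 st.py
```

```text
19.2 [0.5118 0.0353 0.0459] [-3.141e+00 -3.000e-03  2.740e+00] [-7.1  3.4  0.4] [ 0.5   1.23 -0.03] along -7.8 lateral 0.4
```

Contact with the collar is at the expected depth. I press once more to about 12 N, ease back a little, and work out the arc.

>>> {"api": "drive_tool", "payload": {"deltas": [[0.03,-0.013,0,0,0,0,1],[0,0,0,0,0,0,1],[0,0,0,0,0,0,1]]}}

```text
t: 19.5
tcp_pos: [0.5118, 0.0353, 0.0458]
orientation: [-3.141, -0.004, 2.74]
ft_force: [-9.8, 4.8, 3.2]
gripper_width: 0.0203
grip_force: 79.3
```

```bash
python3 st.py
python3 - <<'E'
import numpy as np
r=.1435
for i in range(9):
    a=2.740+np.radians(7.5)*i; b=a+np.radians(7.5)
    # 5 rows chord
    print(i,"yaw0 %.3f"%a,[tuple(np.round(r/.025*np.array([np.cos(q+.02618)-np.cos(q),np.sin(q+.02618)-np.sin(q)]),3)) for q in a+np.arange(5)*.02618])
E
```

```text
19.5 [0.5118 0.0353 0.0458] [-3.141 -0.004  2.74 ] [-9.8  4.8  3.2] [ 0.71  1.57 -0.03] along -10.9 lateral 0.6
0 yaw0 2.740 [(np.float64(-0.057), np.float64(-0.139)), (np.float64(-0.053), np.float64(-0.141)), (np.float64(-0.05), np.float64(-0.142)), (np.float64(-0.046), np.float64(-0.143)), (np.float64(-0.042), np.float64(-0.144))]
1 yaw0 2.871 [(np.float64(-0.038), np.float64(-0.145)), (np.float64(-0.034), np.float64(-0.146)), (np.float64(-0.031), np.float64(-0.147)), (np.float64(-0.027), np.float64(-0.148)), (np.float64(-0.023), np.float64(-0.149))]
2 yaw0 3.002 [(np.float64(-0.019), np.float64(-0.149)), (np.float64(-0.015), np.float64(-0.15)), (np.float64(-0.011), np.float64(-0.15)), (np.float64(-0.007), np.float64(-0.15)), (np.float64(-0.003), np.float64(-0.15))]
3 yaw0 3.133 [(np.float64(0.001), np.float64(-0.15)), (np.float64(0.005), np.float64(-0.15)), (np.float64(0.008), np.float64(-0.15)), (np.float64(0.012), np.float64(-0.15)), (np.float64(0.016), np.float64(-0.149))]
4 yaw0 3.264 [(np.float64(0.02), np.float64(-0.149)), (np.float64(0.024), np.float64(-0.148)), (np.float64
[... 284 characters left out ...]
1)), (np.float64(0.054), np.float64(-0.14))]
6 yaw0 3.525 [(np.float64(0.058), np.float64(-0.139)), (np.float64(0.062), np.float64(-0.137)), (np.float64(0.065), np.float64(-0.135)), (np.float64(0.069), np.float64(-0.134)), (np.float64(0.072), np.float64(-0.132))]
7 yaw0 3.656 [(np.float64(0.076), np.float64(-0.13)), (np.float64(0.079), np.float64(-0.128)), (np.float64(0.082), np.float64(-0.126)), (np.float64(0.086), np.float64(-0.123)), (np.float64(0.089), np.float64(-0.121))]
8 yaw0 3.787 [(np.float64(0.092), np.float64(-0.119)), (np.float64(0.095), np.float64(-0.116)), (np.float64(0.098), np.float64(-0.114)), (np.float64(0.101), np.float64(-0.111)), (np.float64(0.104), np.float64(-0.109))]
```

Pressed home at about 11 N. I ease back to about 6 N and start the swing.

>>> {"api": "drive_tool", "payload": {"deltas": [[-0.035,0.015,0,0,0,0,1],[-0.057,-0.139,0,0,0,0.3,1],[-0.053,-0.141,0,0,0,0.3,1],[-0.05,-0.142,0,0,0,0.3,1],[0,0,0,0,0,0,1]]}}

```text
t: 20.0
tcp_pos: [0.5077, 0.0253, 0.0459]
orientation: [3.14, -0.003, 2.82]
ft_force: [-6.6, 6.1, -1.4]
gripper_width: 0.0205
grip_force: 79.1
```

```bash
python3 st.py
```

```text
20.0 [0.5077 0.0253 0.0459] [ 3.14e+00 -3.00e-03  2.82e+00] [-6.6  6.1 -1.4] [1.08 1.11 0.23] along -8.2 lateral 3.7
```

>>> {"api": "drive_tool", "payload": {"deltas": [[-0.046,-0.143,0,0,0,0.4,1],[-0.042,-0.144,0,0,0,0.4,1],[-0.038,-0.145,0,0,0,0.4,1],[-0.034,-0.146,0,0,0,0.4,1],[0,0,0,0,0,0,1]]}}

```text
t: 20.5
tcp_pos: [0.5032, 0.0098, 0.0458]
orientation: [-3.141, -0.003, 2.958]
ft_force: [-9.0, 0.8, -0.2]
gripper_width: 0.0206
grip_force: 79.1
```

```bash
python3 st.py
```

```text
20.5 [0.5032 0.0098 0.0458] [-3.141e+00 -3.000e-03  2.958e+00] [-9.   0.8 -0.2] [ 0.24  1.41 -0.31] along -9.0 lateral -0.8
```

>>> {"api": "drive_tool", "payload": {"deltas": [[-0.05,-0.146,0,0,0,0.25,1],[-0.027,-0.148,0,0,0,0.25,1],[-0.023,-0.149,0,0,0,0.25,1],[-0.019,-0.149,0,0,0,0.3,1],[0,0,0,0,0,0,1]]}}

```text
t: 21.0
tcp_pos: [0.5008, -0.0039, 0.0459]
orientation: [3.139, -0.003, 3.05]
ft_force: [-6.7, 6.2, -1.2]
gripper_width: 0.0204
grip_force: 79.0
```

```bash
python3 st.py
```

```text
21.0 [ 0.5008 -0.0039  0.0459] [ 3.139e+00 -3.000e-03  3.050e+00] [-6.7  6.2 -1.2] [1.03 1.05 0.03] along -7.3 lateral 5.6
```

>>> {"api": "drive_tool", "payload": {"deltas": [[-0.015,-0.15,0,0,0,0.3,1],[-0.011,-0.15,0,0,0,0.3,1],[-0.007,-0.15,0,0,0,0.3,1],[-0.003,-0.15,0,0,0,0.3,1],[0.001,-0.15,0,0,0,0.3,1]]}}

```text
t: 21.5
tcp_pos: [0.4999, -0.022, 0.0459]
orientation: [3.137, -0.002, -3.101]
ft_force: [-7.2, 8.2, 0.0]
gripper_width: 0.0205
grip_force: 79.1
```

```bash
python3 st.py
```

```text
21.5 [ 0.4999 -0.022   0.0459] [ 3.137e+00 -2.000e-03 -3.101e+00] [-7.2  8.2  0. ] [ 1.62  1.17 -0.18] along -6.8 lateral 8.5
```

>>> {"api": "drive_tool", "payload": {"deltas": [[0.003,-0.15,0,0,0,0.27,1],[0.007,-0.15,0,0,0,0.27,1],[0.011,-0.15,0,0,0,0.27,1],[0.015,-0.15,0,0,0,0.28,1],[0.018,-0.15,0,0,0,0.28,1]]}}

```text
t: 22.0
tcp_pos: [0.5011, -0.04, 0.0459]
orientation: [3.135, -0.002, -2.98]
ft_force: [-6.9, 10.9, 0.7]
gripper_width: 0.0207
grip_force: 79.4
```

```bash
python3 st.py
```

```text
22.0 [ 0.5011 -0.04    0.0459] [ 3.135e+00 -2.000e-03 -2.980e+00] [-6.9 10.9  0.7] [2.25 1.24 0.21] along -5.1 lateral 11.8
```

>>> {"api": "drive_tool", "payload": {"deltas": [[0.024,-0.149,0,0,0,0.33,1],[0.028,-0.148,0,0,0,0.33,1],[0.032,-0.148,0,0,0,0.33,1],[0.036,-0.147,0,0,0,0.32,1],[0.04,-0.146,0,0,0,0.32,1]]}}

```text
t: 22.5
tcp_pos: [0.505, -0.0592, 0.046]
orientation: [3.137, -0.002, -2.839]
ft_force: [-7.6, 7.8, 2.6]
gripper_width: 0.0205
grip_force: 79.5
```

```bash
python3 st.py
```

```text
22.5 [ 0.505  -0.0592  0.046 ] [ 3.137e+00 -2.000e-03 -2.839e+00] [-7.6  7.8  2.6] [ 1.62  1.4  -0.11] along -5.0 lateral 9.7
```

>>> {"api": "drive_tool", "payload": {"deltas": [[0.043,-0.144,0,0,0,0.29,1],[0.047,-0.143,0,0,0,0.29,1],[0.05,-0.142,0,0,0,0.29,1],[0.054,-0.14,0,0,0,0.29,1],[0.057,-0.139,0,0,0,0.29,1]]}}

```text
t: 23.0
tcp_pos: [0.5112, -0.077, 0.046]
orientation: [3.137, -0.001, -2.712]
ft_force: [-7.3, 7.1, 2.4]
gripper_width: 0.0205
grip_force: 79.6
```

```bash
python3 st.py
```

```text
23.0 [ 0.5112 -0.077   0.046 ] [ 3.137e+00 -1.000e-03 -2.712e+00] [-7.3  7.1  2.4] [1.63 1.42 0.28] along -3.7 lateral 9.5
```

>>> {"api": "drive_tool", "payload": {"deltas": [[0.043,-0.091,0,0,0,0.23,1],[0.044,-0.09,0,0,0,0.23,1],[0.046,-0.089,0,0,0,0.23,1],[0.047,-0.089,0,0,0,0.23,1],[0.049,-0.088,0,0,0,0.22,1]]}}

```text
t: 23.5
tcp_pos: [0.5171, -0.0893, 0.046]
orientation: [3.139, -0.002, -2.614]
ft_force: [-7.7, 2.7, 1.7]
gripper_width: 0.0204
grip_force: 79.5
```

```bash
python3 st.py
```

```text
23.5 [ 0.5171 -0.0893  0.046 ] [ 3.139e+00 -2.000e-03 -2.614e+00] [-7.7  2.7  1.7] [0.66 1.26 0.04] along -5.3 lateral 6.2
```

>>> {"api": "drive_tool", "payload": {"deltas": [[0.048,-0.088,0,0,0,0.2,1],[0.05,-0.087,0,0,0,0.2,1],[0.051,-0.086,0,0,0,0.2,1],[0.053,-0.085,0,0,0,0.2,1],[0.054,-0.084,0,0,0,0.2,1]]}}

```text
t: 24.0
tcp_pos: [0.5238, -0.1003, 0.046]
orientation: [3.14, -0.002, -2.526]
ft_force: [-6.5, 2.8, 0.6]
gripper_width: 0.0206
grip_force: 79.3
```

```bash
python3 st.py
```

```text
24.0 [ 0.5238 -0.1003  0.046 ] [ 3.140e+00 -2.000e-03 -2.526e+00] [-6.5  2.8  0.6] [0.52 1.11 0.22] along -3.7 lateral 6.0
```

>>> {"api": "drive_tool", "payload": {"deltas": [[0.043,-0.062,0,0,0,0.16,1],[0.044,-0.061,0,0,0,0.16,1],[0.045,-0.06,0,0,0,0.16,1],[0.046,-0.06,0,0,0,0.16,1],[0,0,0,0,0,0,1]]}}

```text
t: 24.5
tcp_pos: [0.5289, -0.1071, 0.0461]
orientation: [-3.141, -0.002, -2.472]
ft_force: [-4.7, -0.5, -1.1]
gripper_width: 0.0209
grip_force: 79.1
```

```bash
python3 st.py
```

```text
24.5 [ 0.5289 -0.1071  0.0461] [-3.141e+00 -2.000e-03 -2.472e+00] [-4.7 -0.5 -1.1] [-0.09  0.82  0.15] along -4.0 lateral 2.5
```

>>> {"api": "drive_tool", "payload": {"deltas": [[0.037,-0.048,0,0,0,0.12,1],[0.037,-0.047,0,0,0,0.12,1],[0,0,0,0,0,0,1]]}}

```text
t: 24.8
tcp_pos: [0.531, -0.1096, 0.0461]
orientation: [-3.141, -0.002, -2.451]
ft_force: [-3.8, -3.1, -1.2]
gripper_width: 0.0207
grip_force: 79.0
```

```bash
python3 st.py
```

```text
24.8 [ 0.531  -0.1096  0.0461] [-3.141e+00 -2.000e-03 -2.451e+00] [-3.8 -3.1 -1.2] [-0.44  0.64 -0.02] along -4.9 lateral 0.0
```

>>> {"api": "drive_tool", "payload": {"deltas": [[0.037,-0.047,0,0,0,0.12,1],[0.038,-0.046,0,0,0,0.12,1],[0,0,0,0,0,0,1]]}}

```text
t: 25.1
tcp_pos: [0.5329, -0.1119, 0.0461]
orientation: [-3.141, -0.001, -2.43]
ft_force: [-5.1, -3.8, -1.5]
gripper_width: 0.0205
grip_force: 79.0
```

```bash
python3 st.py
```

```text
25.1 [ 0.5329 -0.1119  0.0461] [-3.141e+00 -1.000e-03 -2.430e+00] [-5.1 -3.8 -1.5] [-0.48  0.86  0.02] along -6.4 lateral 0.5
```

>>> {"api": "drive_tool", "payload": {"deltas": [[0.038,-0.046,0,0,0,0.12,1],[0.038,-0.046,0,0,0,0.12,1],[0,0,0,0,0,0,1]]}}

```text
t: 25.4
tcp_pos: [0.5342, -0.1136, 0.046]
orientation: [3.14, -0.002, -2.409]
ft_force: [-6.8, -0.4, -1.2]
gripper_width: 0.0204
grip_force: 79.2
```

```bash
python3 st.py
python3 - <<'E'
from h import *
for n in("top","side"):
    c=camera(n); print(n,L(c,"collar"),L(c,"rail"))
E
```

```text
25.4 [ 0.5342 -0.1136  0.046 ] [ 3.140e+00 -2.000e-03 -2.409e+00] [-6.8 -0.4 -1.2] [-0.05  1.21  0.1 ] along -5.3 lateral 4.2
top [([0.6085, -0.0437, 0.0431], 0.51)] [([0.7464, 0.0275, 0.0287], 0.86), ([0.7196, 0.33, 0.0057], 0.52)]
side [([0.6096, -0.0503, 0.0492], 0.59), ([0.5337, 0.3816, 0.0004], 0.53)] [([0.7522, 0.021, 0.0307], 0.66)]
```

>>> {"api": "drive_tool", "payload": {"deltas": [[0.025,-0.03,0,0,0,0.05,1],[0,0,0,0,0,0,1]]}}

```text
t: 25.9
tcp_pos: [0.5344, -0.1138, 0.0459]
orientation: [3.139, -0.001, -2.404]
ft_force: [-7.3, 0.7, 0.2]
gripper_width: 0.0206
grip_force: 79.3
```

```bash
python3 st.py
```

```text
25.9 [ 0.5344 -0.1138  0.0459] [ 3.139e+00 -1.000e-03 -2.404e+00] [-7.3  0.7  0.2] [0.35 1.33 0.04] along -4.9 lateral 5.4
```

>>> {"api": "drive_tool", "payload": {"deltas": [[0.015,-0.019,0,0,0,0,1],[0,0,0,0,0,0,1]]}}

```text
t: 26.1
tcp_pos: [0.5345, -0.1139, 0.0458]
orientation: [3.138, -0.001, -2.404]
ft_force: [-8.1, 2.1, 0.7]
gripper_width: 0.0205
grip_force: 79.4
```

```bash
python3 st.py
```

```text
26.1 [ 0.5345 -0.1139  0.0458] [ 3.138e+00 -1.000e-03 -2.404e+00] [-8.1  2.1  0.7] [0.58 1.49 0.08] along -4.6 lateral 7.1
```

At the stop (7 N lean, no further motion). I unload and centre the socket on the stub.

>>> {"api": "drive_tool", "payload": {"deltas": [[-0.05,0.06,0,0,0,-0.2,1],[-0.05,0.06,0,0,0,-0.2,1],[-0.03,0.035,0,0,0,-0.15,1],[0,0,0,0,0,0,1]]}}

```text
t: 26.5
tcp_pos: [0.5321, -0.1108, 0.0459]
orientation: [3.141, -0.001, -2.452]
ft_force: [-4.6, -0.6, -2.2]
gripper_width: 0.0201
grip_force: 78.9
```

```bash
python3 st.py
```

```text
26.5 [ 0.5321 -0.1108  0.0459] [ 3.141e+00 -1.000e-03 -2.452e+00] [-4.6 -0.6 -2.2] [-0.2   1.06  0.19] along -4.0 lateral 2.5
```

>>> {"api": "drive_tool", "payload": {"deltas": [[-0.025,0.03,0,0,0,-0.1,1],[-0.047,-0.038,0,0,0,0,1],[-0.047,-0.038,0,0,0,0,1],[0,0,0,0,0,0,1]]}}

```text
t: 26.9
tcp_pos: [0.5307, -0.1121, 0.0467]
orientation: [-3.14, 0.001, -2.461]
ft_force: [0.1, 0.7, -2.8]
gripper_width: 0.0205
grip_force: 78.8
```

```bash
python3 st.py
```

```text
26.9 [ 0.5307 -0.1121  0.0467] [-3.140e+00  1.000e-03 -2.461e+00] [ 0.1  0.7 -2.8] [ 0.07 -0.    0.  ] along 0.5 lateral 0.5
```

>>> {"api": "drive_tool", "payload": {"deltas": [[-0.078,-0.063,0,0,0,0,1],[-0.125,-0.1,0,0,0,0,1],[-0.125,-0.1,0,0,0,0,1],[-0.125,-0.1,0,0,0,0,1],[0,0,0,0,0,0,1]]}}

```text
t: 27.4
tcp_pos: [0.518, -0.1214, 0.0463]
orientation: [3.141, -0.0, -2.462]
ft_force: [0.2, 0.8, -2.3]
gripper_width: 0.0206
grip_force: 78.8
```

```bash
python3 st.py
```

```text
27.4 [ 0.518  -0.1214  0.0463] [ 3.141 -0.    -2.462] [ 0.2  0.8 -2.3] [ 0.04 -0.04  0.07] along 0.7 lateral 0.5
```

>>> {"api": "drive_tool", "payload": {"deltas": [[-0.156,-0.125,0,0,0,0,1],[-0.156,-0.125,0,0,0,0,1],[-0.156,-0.125,0,0,0,0,1],[-0.156,-0.125,0,0,0,0,1],[0,0,0,0,0,0,1]]}}

```text
t: 27.9
tcp_pos: [0.5023, -0.134, 0.0463]
orientation: [3.141, -0.0, -2.462]
ft_force: [0.7, 0.0, -3.0]
gripper_width: 0.0207
grip_force: 78.8
```

```bash
python3 st.py
```

```text
27.9 [ 0.5023 -0.134   0.0463] [ 3.141 -0.    -2.462] [ 0.7  0.  -3. ] [0.04 0.   0.  ] along 0.6 lateral -0.4
```

>>> {"api": "drive_tool", "payload": {"deltas": [[-0.156,-0.125,0,0,0,0,1],[-0.156,-0.125,0,0,0,0,1],[-0.156,-0.125,0,0,0,0,1],[-0.156,-0.125,0,0,0,0,1],[-0.156,-0.125,0,0,0,0,1]]}}

```text
t: 28.4
tcp_pos: [0.4831, -0.1494, 0.0463]
orientation: [3.142, -0.0, -2.461]
ft_force: [0.8, 0.2, -3.2]
gripper_width: 0.0206
grip_force: 78.8
```

```bash
python3 st.py;  python3 - <<'E'
from h import *
for n in("top","side"):
    c=camera(n); print(n,L(c,"collar"),L(c,"rail"),L(c,"bar_mouth"))
    u=proj(c,[[.6,-.03,.046]])[0].astype(int)-[40,30]
    cv2.imwrite(f"pics/c8{n}.png",cv2.resize(c["img"][u[1]:u[1]+60,u[0]:u[0]+80],(400,300),interpolation=cv2.INTER_CUBIC))
cv2.imwrite("pics/c8.png",np.hstack([cv2.imread("pics/c8top.png"),cv2.imread("pics/c8side.png")]))
E
```

```text
28.4 [ 0.4831 -0.1494  0.0463] [ 3.142 -0.    -2.461] [ 0.8  0.2 -3.2] [0.04 0.03 0.04] along 0.7 lateral -0.4
top [([0.6101, -0.0469, 0.0475], 0.63), ([0.4805, -0.1489, 0.0444], 0.39)] [([0.7482, 0.0272, 0.0297], 0.81), ([0.2962, 0.2598, -0.0005], 0.37)] [([0.2758, 0.6098, 0.007], 0.61), ([0.5568, -0.0904, 0.0486], 0.59), ([0.6395, -0.0202, 0.001], 0.25)]
side [([0.6065, -0.0494, 0.0459], 0.67), ([0.5578, -0.0863, 0.0465], 0.4)] [([0.7478, 0.0211, 0.0303], 0.92), ([0.7115, 0.3302, 0.0034], 0.6), ([0.4692, -0.3497, 0.0006], 0.55)] [([0.277, 0.6097, 0.0078], 0.63), ([0.5355, 0.3833, 0.0015], 0.57), ([0.5578, -0.0855, 0.0448], 0.56)]
```

View pics/c8.png

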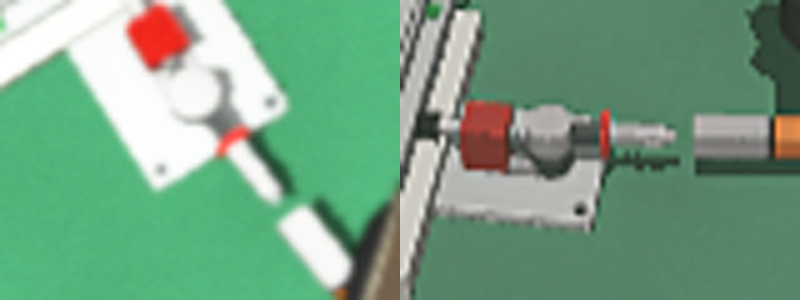

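The picture shows the bar clear of the stub, with a gap between the stub tip (275,195) and the mouth (300,220). The lever points along the plunger line at its stop. I now take the bar back to its rest.

>>> {"api": "drive_tool", "payload": {"deltas": [[-0.2,-0.16,0.3,0,0,0,1],[0,0,0.7,0,0,0,1],[0,0,0.7,0,0,0,1],[0,0,0.7,0,0,0,1],[0,0,0.7,0,0,0,1]]}}

```text
t: 29.3
tcp_pos: [0.4782, -0.1534, 0.1251]
orientation: [-3.141, 0.0, -2.461]
ft_force: [0.6, 0.5, -2.6]
gripper_width: 0.0204
grip_force: 78.8
```

>>> {"api": "drive_tool", "payload": {"deltas": [[0,0.5,0,0,0,-0.4,1],[0,0.8,0,0,0,-0.5,1],[0,1,0,0,0,-0.5,1],[0,1,0,0,0,-0.5,1],[0,1,0,0,0,-0.5,1]]}}

```text
t: 29.8
tcp_pos: [0.4782, -0.0451, 0.1244]
orientation: [-3.141, 0.0, -2.673]
ft_force: [0.2, -0.4, -2.3]
gripper_width: 0.0203
grip_force: 79.1
```

>>> {"api": "drive_tool", "payload": {"deltas": [[0,1,0,0,0,-0.5,1],[0,1,0,0,0,-0.5,1],[0,1,0,0,0,-0.5,1],[0,1,0,0,0,-0.5,1],[0,1,0,0,0,-0.5,1]]}}

```text
t: 30.3
tcp_pos: [0.4783, 0.0801, 0.1244]
orientation: [-3.141, 0.001, -2.891]
ft_force: [-0.4, -0.2, -3.6]
gripper_width: 0.0203
grip_force: 79.0
```

>>> {"api": "drive_tool", "payload": {"deltas": [[0,1,0,0,0,-0.5,1],[0,1,0,0,0,-0.5,1],[0,1,0,0,0,-0.5,1],[0,1,0,0,0,-0.5,1],[0,1,0,0,0,-0.5,1]]}}

```text
t: 30.8
tcp_pos: [0.4784, 0.2051, 0.1244]
orientation: [-3.141, 0.0, -3.109]
ft_force: [0.0, -1.0, -2.3]
gripper_width: 0.021
grip_force: 79.0
```

>>> {"api": "drive_tool", "payload": {"deltas": [[0,1,0,0,0,-0.5,1],[0,1,0,0,0,-0.5,1],[0.4,1,0,0,0,-0.5,1],[0.4,0.8,0,0,0,-0.5,1],[0.4,0.7,0,0,0,-0.3,1]]}}

```text
t: 31.3
tcp_pos: [0.5087, 0.3177, 0.1243]
orientation: [3.142, 0.0, 2.975]
ft_force: [0.5, 0.3, -1.9]
gripper_width: 0.0204
grip_force: 79.0
```

```bash
python3 st.py
```

```text
31.3 [0.5087 0.3177 0.1243] [3.142 0.    2.975] [ 0.5  0.3 -1.9] [-0.02 -0.02 -0.  ] along 0.5 lateral 0.3
```

>>> {"api": "drive_tool", "payload": {"deltas": [[0.4,0.8,0,0,0,-0.05,1],[0.4,0.8,0,0,0,0,1],[0.3,0.6,0,0,0,0,1],[0.07,0.3,0,0,0,0,1],[0,0,0,0,0,0,1]]}}

```text
t: 31.8
tcp_pos: [0.5377, 0.3797, 0.1237]
orientation: [-3.141, -0.0, 2.972]
ft_force: [0.5, -0.3, -2.5]
gripper_width: 0.0205
grip_force: 78.9
```

>>> {"api": "drive_tool", "payload": {"deltas": [[0,0,-0.5,0,0,0,1],[0,0,-0.6,0,0,0,1],[0,0,-0.5,0,0,0,1],[0,0,-0.2,0,0,0,1],[0,0,0,0,0,0,1]]}}

```text
t: 32.3
tcp_pos: [0.537, 0.3784, 0.0776]
orientation: [-3.14, -0.002, 2.971]
ft_force: [-0.7, 0.5, -2.6]
gripper_width: 0.0206
grip_force: 78.9
```

```bash
python3 st.py
python3 - <<'E'
from h import *
for n in("top","side"):
    c=camera(n); print(n,L(c,"rest"),L(c,"bar"),L(c,"bar_mouth"))
c=camera("wrist"); cv2.imwrite("pics/w9.png",c["img"]); print(L(c,"rest"),L(c,"bar"))
E
```

```text
32.3 [0.537  0.3784 0.0776] [-3.140e+00 -2.000e-03  2.971e+00] [-0.7  0.5 -2.6] [ 0.02 -0.05 -0.02] along -0.7 lateral 0.3
top [([0.5352, 0.3812, -0.0027], 0.76)] [([0.3559, 0.5434, 0.0103], 0.59)] [([0.6303, 0.3598, 0.0777], 0.74), ([0.5339, 0.3789, 0.0785], 0.74), ([0.2758, 0.607, 0.0083], 0.55)]
side [([0.5346, 0.3816, 0.0013], 0.87)] [([0.5321, 0.3796, 0.076], 0.86), ([0.3491, 0.5406, 0.0072], 0.82), ([0.5535, 0.5499, -0.0026], 0.24)] [([0.2773, 0.6072, 0.0104], 0.79)]
[] [([0.5395, 0.3765, 0.0787], 0.63)]
```

View pics/w9.png

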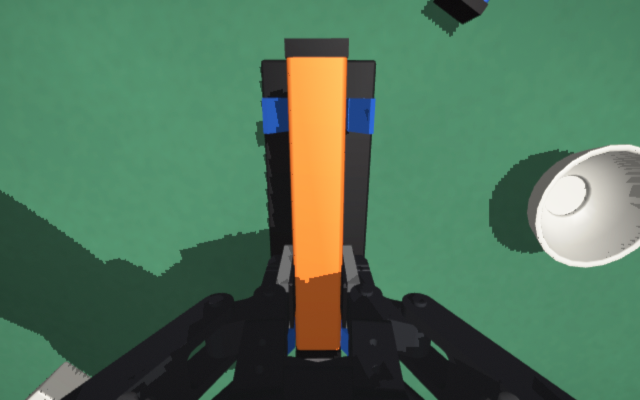

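The bar is centred over the rest (bar centre column 317, rest base 262–375). I lower it.

>>> {"api": "drive_tool", "payload": {"deltas": [[0,0,-0.3,0,0,0,1],[0,0,-0.4,0,0,0,1],[0,0,-0.3,0,0,0,1],[0,0,-0.1,0,0,0,1],[0,0,0,0,0,0,1]]}}

```text
t: 33.35
tcp_pos: [0.5372, 0.379, 0.0502]
orientation: [-3.14, -0.001, 2.971]
ft_force: [-0.4, -0.5, -2.9]
gripper_width: 0.0205
grip_force: 78.9
```

```bash
python3 st.py
```

```text
33.35 [0.5372 0.379  0.0502] [-3.140e+00 -1.000e-03  2.971e+00] [-0.4 -0.5 -2.9] [-0.04 -0.04 -0.02] along -0.3 lateral -0.6
```

>>> {"api": "drive_tool", "payload": {"deltas": [[0,0,-0.05,0,0,0,1],[0,0,-0.05,0,0,0,1],[0,0,0,0,0,0,1]]}}

```text
t: 33.65
tcp_pos: [0.5378, 0.3794, 0.0489]
orientation: [3.141, 0.0, 2.971]
ft_force: [-0.4, -0.1, -2.6]
gripper_width: 0.0207
grip_force: 78.9
```

>>> {"api": "drive_tool", "payload": {"deltas": [[0,0,-0.04,0,0,0,1],[0,0,0,0,0,0,1]]}}

```text
t: 33.85
tcp_pos: [0.5377, 0.3793, 0.0478]
orientation: [3.142, 0.0, 2.971]
ft_force: [-0.5, -0.1, -2.8]
gripper_width: 0.0207
grip_force: 78.9
```

```bash
python3 st.py
```

```text
33.85 [0.5377 0.3793 0.0478] [3.142 0.    2.971] [-0.5 -0.1 -2.8] [-0.07 -0.12  0.  ] along -0.5 lateral -0.2
```

>>> {"api": "drive_tool", "payload": {"deltas": [[0,0,-0.04,0,0,0,1],[0,0,0,0,0,0,1]]}}

```text
t: 34.05
tcp_pos: [0.5378, 0.3794, 0.0469]
orientation: [3.141, 0.0, 2.971]
ft_force: [0.2, -0.4, -3.2]
gripper_width: 0.0203
grip_force: 79.2
```

>>> {"api": "drive_tool", "payload": {"deltas": [[0,0,-0.03,0,0,0,1],[0,0,0,0,0,0,1]]}}

```text
t: 34.25
tcp_pos: [0.5378, 0.3794, 0.0468]
orientation: [3.141, 0.001, 2.971]
ft_force: [-1.5, -0.9, 3.5]
gripper_width: 0.0204
grip_force: 79.8
```

```bash
python3 st.py
```

```text
34.25 [0.5378 0.3794 0.0468] [3.141e+00 1.000e-03 2.971e+00] [-1.5 -0.9  3.5] [-0.27  0.33 -0.01] along -1.3 lateral -1.2
```

Landed. I release gently and rise.

>>> {"api": "drive_tool", "payload": {"deltas": [[0,0,0,0,0,0,1],[0,0,0,0,0,0,0.7],[0,0,0,0,0,0,0.6],[0,0,0,0,0,0,0.5],[0,0,0,0,0,0,0.3]], "force": 20}}

```text
t: 34.75
tcp_pos: [0.5377, 0.3793, 0.0458]
orientation: [-3.142, -0.0, 2.971]
ft_force: [0.2, -0.5, -0.5]
gripper_width: 0.0556
grip_force: 0.0
```

>>> {"api": "drive_tool", "payload": {"deltas": [[0,0,0,0,0,0,0.25],[0,0,0,0,0,0,0.25],[0,0,0,0,0,0,0.25],[0,0,0.2,0,0,0,0.25],[0,0,0.5,0,0,0,0.25]]}}

```text
t: 35.25
tcp_pos: [0.5371, 0.3788, 0.063]
orientation: [-3.14, -0.002, 2.971]
ft_force: [0.6, 0.2, -0.5]
gripper_width: 0.0642
grip_force: 0.0
```

>>> {"api": "drive_tool", "payload": {"deltas": [[0,0,0.8,0,0,0,0.25],[0,0,1,0,0,0,0.25],[0,0,1,0,0,0,0.25],[0,0,1,0,0,0,0.25],[0,0,1,0,0,0,0.25]]}}

```text
t: 35.75
tcp_pos: [0.5378, 0.3793, 0.186]
orientation: [3.141, 0.001, 2.971]
ft_force: [0.4, -0.3, -0.3]
gripper_width: 0.0642
grip_force: 0.0
```

```bash
python3 st.py
python3 - <<'E'
from h import *
for n in("top","side","wrist"):
    c=camera(n); print(n,L(c,"bar"),L(c,"bar_mouth"),L(c,"rest"),L(c,"collar"),L(c,"rail"))
    cv2.imwrite(f"pics/{n}10.png",c["img"])
E
```

```text
35.75 [0.5378 0.3793 0.186 ] [3.141e+00 1.000e-03 2.971e+00] [ 0.4 -0.3 -0.3] [ 0.03 -0.05  0.05] along 0.5 lateral -0.3
top [([0.5366, 0.3811, 0.0462], 0.72), ([0.3533, 0.5418, 0.0096], 0.49)] [([0.6315, 0.364, 0.0462], 0.74), ([0.2759, 0.6101, 0.0121], 0.59)] [([0.5356, 0.3776, -0.0043], 0.87), ([0.5346, 0.3823, 0.0478], 0.41)] [([0.6117, -0.0472, 0.0462], 0.48), ([0.5449, -0.545, -0.0025], 0.2)] [([0.7495, 0.0262, 0.031], 0.82)]
side [([0.5317, 0.3806, 0.0437], 0.66), ([0.3473, 0.54, 0.0081], 0.6)] [([0.6322, 0.3681, 0.0459], 0.96), ([0.2787, 0.6088, 0.008], 0.71)] [([0.64, -0.0151, -0.001], 0.71), ([0.5348, 0.3851, 0.0001], 0.61)] [([0.6103, -0.0524, 0.0498], 0.6)] [([0.7507, 0.0219, 0.0311], 0.69)]
wrist [([0.5388, 0.3782, 0.0483], 0.97)] [([0.6344, 0.3643, 0.0478], 0.89), ([0.5369, 0.3774, 0.0471], 0.18)] [([0.5347, 0.3792, 0.0006], 0.8)] [([0.537, 0.3798, 0.0447], 0.37)] [([0.5537, 0.5522, 0.0004], 0.3)]
```

```bash
python3 -c "
from plant import robot
print(robot.sign_off())"
```

```text
the job is handed in; nothing more can be done
None
```

The job is handed in at about 36 s: I pressed the bar home on the collar at about 11 N, eased the lever to its stop with at most about 7 N of lean, pulled the bar straight off and laid it back in its rest; camera readings put the lever near 1.10 rad and the rail a few mm nearer the fence, though I did not measure the rail's contact with it directly.

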